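# Take the oil bottle out of the carton and close its flaps

## Robot

A 6-joint arm with a two-finger parallel gripper is mounted at the origin on the work surface. World frame = base frame: x ahead of the robot, y to its left, z up, the work surface at z = 0. Lengths are in m, angles in rad, forces in N, time in s.
With the tool pointing down it reaches from about 0.35 to 0.775 m from the base axis. Payload 7.3 kg.
Tool frame: the origin (TCP) lies midway between the tips of the shut fingers; the grasp point (between the pads) lies 19 mm behind it (tcp_to_grasp is the distance from the TCP to the grasp point, in m); z points along the fingers, y is the line along which they close (so a half turn about z gives the same grasp; the last joint's range is limited). The gripper opens to 92 mm and grips with 3 to 60 N. Pads are 19 mm wide; open, the fingers measure 130 mm over their backs; the gripper's body (75 mm by 190 mm) begins 47 mm behind the grasp point.
Start: joints at [1.045, 0.342, 1.524, -0, 1.275, -0.146], TCP at [0.195, 0.488, 0.227] pointing down, gripper open.
Joint ranges: [-2.53, 2.53], [-0.77, 2.02], [0.04, 2.7], [-1, 4.14], [0.28, 2.66], [-3.11, 3.11]. Speed limits (rad/s): [2.57, 2.57, 3.14, 3.14, 3.14, 3.14].

## Interface

Orientations are given as [roll, pitch, yaw] about the fixed x, y, z axes, in that order (R = Rz(yaw) Ry(pitch) Rx(roll)).
In Python, from cell import observe, read_camera, calibration, hand_in, tcp_to_grasp gives the robot as it stands.
- The arm moves only by the tool send_rows, never from a script. Its argument "targets" is a list of rows, each a list of 5 numbers: the opening, from 0 (shut) to 1 (fully open), then the shift along the world's x, y, z in m, then the turn about the world's z in rad. A call has 1 to 5 rows; each row shifts and turns the commanded pose from where the row before left it; what a row does not reach is not made up. A row lasts 1/10 s, in which the tool goes at most 50 mm and 8.59 degrees, less where a joint would pass 70% of its speed; a pose out of reach is approached as far as the arm can. A call is refused whole if a number of a shift passes 0.05 or a number of a turn 0.15, either way. A call with a gripper value outside its range is refused whole. The fingers move at their own pace and stop on an object; "grip_force" is the grip in N (left out, the last holds). Time passes only in rows, so rows that do not move let the fingers close. It gives the time, the measured TCP pose, the force, the opening and the grip force at its end, in the units of the state.
- observe(): the state, without advancing time (a new reading comes with each control period).
- read_camera(name): name is "side" or "top"; returns (picture, depth): 400x640x3 uint8, red, green, blue; 400x640 float32, m along the optical axis (not along the pixel's ray), 0 where there is no reading.
- calibration(name): a dict with "intrinsics" (3x3 intrinsics, pixels), "world_to_cam" (4x4, takes a point from world to camera coordinates). Camera axes: x right, y up, looking along -z (the intrinsics and any distortion apply to the point x, -y, -z); pixel columns grow to the right and rows downward; lengths in m; the calibration is good to about 2 mm. A picture is of the moment at which its call begins. calibration takes no time and is no camera call.
- hand_in(): hands the job in; it is judged then, once.
The state is a dict: "time": time; "qpos": joint angles; "qvel": joint speeds; "joint_efforts": joint torques, N m; "tool_pos": TCP position; "tool_rot": TCP orientation; "contact_force": force on the tool from outside, world axes, zero at the start; "torque": the same for the moment, N m; "opening": finger opening in m; "grip_force": force on a finger pad.
Only numpy, scipy, OpenCV 4.12 (cv2) and the standard library are available. Lean on these libraries where they do the work, as an engineer would, in place of code of your own. Each camera call takes 0.05 s, during which the arm holds its last target. There are 200 camera calls.

## Task

A sewing-machine motor is packed and ready to go, but the oil bottle was left standing in its carton: take the bottle out first and set it down gently, upright, on the floor of the shallow steel tray. Then close the carton without crushing it: fold down the two short end flaps, and only after both lie flat fold the long lid flap over them until it lies flat. Leave the other things on the bench where they are.

Things in the scene. Friction and masses are not known exactly. Their poses are not given: they have to be found in the camera images.
- carton: cardboard carton fixed to the bench, 160 (own x) by 130 (own y) by 100 high, walls 4, open at the top. Origin: centre of its underside. Short end flaps on its -x (near the robot) and +x (far) walls, the lid on its +y wall; the -y wall has no flap. A motor lies fixed inside along own x, in the +y half, up to 65 high
- near_flap (a joint): angle (rad) of the short end flap hinged along the carton's -x wall (hinge line: own x -80, z 101.5): 0 = flat and closed, 1.57 = upright, more = leaning outward; at most 2.6. Panel 62 from hinge to free edge, 122 wide, 3 thick; a stiff crease that stays where it is left
- far_flap (a joint): the same for the short end flap hinged along the carton's +x wall (hinge line: own x +80, z 101.5), folding towards -x
- lid (a joint): angle (rad) of the long lid flap hinged along the carton's +y wall (hinge line: own y +65, z 105.5), folding towards -y: 0 = flat and closed over the end flaps, 1.57 = upright, more = leaning outward; at most 2.6. Panel 130 from hinge to free edge, 158 wide, 3 thick; stays where it is left
- near_flap_edge (a point): middle of the near end flap's free edge
- far_flap_edge (a point): middle of the far end flap's free edge
- lid_edge (a point): middle of the lid flap's free edge
- bottle: white plastic oil bottle, round, 44 in diameter up to 145 high, then a short black cap to 175; about 0.2 kg. It stands on the carton's floor (4 above the carton's origin) in the -y half, and so sticks 49 of its straight body out of the carton. Origin: centre of its underside, z along its axis
- tray: shallow open steel tray fixed to the bench, 200 (own x) by 150 (own y) by 24 high, walls and floor 3. Origin: centre of its underside. The strip at own y +25 to +65 holds a screwdriver, the rest is free
- screwdriver: wooden-handled screwdriver 160 long, up to about 30 thick, lying along the tray's x; to be left alone. Origin: centre of its underside
- jar: glass jar 64 in diameter, 85 high; to be left alone. Origin: centre of its underside
- cone: paper-white thread cone, 64 in diameter at its foot, 105 high; to be left alone. Origin: centre of its underside
- wrench: steel wrench 170 long lying flat; to be left alone. Origin near its middle
- hammer: hammer 240 long lying flat; to be left alone. Origin near its middle
- wheel: dark steel hand wheel rim, 110 in diameter, 18 high, lying flat; to be left alone. Origin: centre of its underside
Not all that is in view belongs to the job. Leave any black or green look-alike of the tray alone.

How it is judged:
On the way, in this order (a step that is already met when the one before it is completed fails the run):
1. the oil bottle stands upright and released on the tray's floor, before any flap is folded (all three still above 0.6 rad) (x of bottle in the frame of tray between -0.085 and 0.085 m and y of bottle in the frame of tray between -0.06 and 0.06 m and z of bottle in the frame of tray below 0.012 m and angle between bottle's own z axis and vertical below 0.12 rad and contact force between the fingers and bottle below 0.05 N and value of joint each of near_flap, far_flap, lid above 0.6 rad), for 0.2 s.
2. both short end flaps lie flat (below 0.15 rad) while the lid is still open (above 0.6 rad) (value of joint each of near_flap, far_flap below 0.15 rad and value of joint lid above 0.6 rad), for 0.1 s.
At the end, for the whole second after the job is handed in: Both end flaps lie flat (below 0.15 rad), the lid lies flat over them (below 0.1 rad), and the bottle stands at rest, upright within 0.12 rad, on the tray's floor (its centre within 85 mm along and 60 mm across of the tray's centre, underside less than 12 mm above the tray's underside), released (value of joint each of near_flap, far_flap below 0.15 rad and value of joint lid below 0.1 rad and x of bottle in the frame of tray between -0.085 and 0.085 m and y of bottle in the frame of tray between -0.06 and 0.06 m and z of bottle in the frame of tray below 0.012 m and angle between bottle's own z axis and vertical below 0.12 rad and contact force between the fingers and bottle below 0.05 N and linear speed of bottle below 0.02 m/s); the robot touches nothing.
It fails at once if the carton or a flap is crushed: the arm or fingers bear on it with more than 60 N (contact force between any of the fingers, the arm and carton above 60 N).
It fails at once if the bottle is dropped or thrown: it moves faster than 0.5 m/s out of the fingers (contact force between the fingers and bottle below 0.05 N and linear speed of bottle above 0.5 m/s).
It fails at once if the screwdriver, jar, thread cone, wrench, hammer or hand wheel is moved more than 30 mm (distance of any of screwdriver, jar, cone, wrench, hammer, wheel from where it was at the start of the episode above 0.03 m).
It also fails if it takes over 72 s, if anything falls off the work surface, if the arm or the gripper's body presses on something with over 40 N, if the wrist force passes 120 N, or if a joint passes its speed limit or range.

## Working session

There is one attempt and no reset: what is moved stays moved. The work goes in short steps, Python scripts to look and compute and a tool call to move; the robot and the scene stay as the last step left them, time stands still between calls to the robot, and variables do not carry over. Pictures are saved under pics/ and viewed, at most 10 in all, crops included, and the job is handed in when it is done.

Besides the shell and the picture viewer there is one more tool, called after "Request:" as name(argument=value, ...) on one line, values as JSON. send_rows: Moves the arm, as the interface text tells. Its arguments: {"type":"object","properties":{"targets":{"type":"array","items":{"type":"array","items":{"type":"number"}}},"grip_force":{"type":"number"}},"required":["targets"]}

```bash
mkdir -p pics
cat > h.py <<'E'
import numpy as np, cv2
from cell import observe, read_camera, calibration, hand_in, tcp_to_grasp
def cloud(name):
    im,d=read_camera(name); c=calibration(name); K=np.array(c["intrinsics"]); T=np.linalg.inv(np.array(c["world_to_cam"]))
    v,u=np.mgrid[:400,:640]
    x=(u-K[0,2])/K[0,0]*d; y=(v-K[1,2])/K[1,1]*d
    P=np.stack([x,-y,-d,np.ones_like(d)],-1)@T.T
    P=P[...,:3]; P[d==0]=np.nan
    return im,P
E
python3 - <<'E'
from h import *
s=observe(); print(s); print(tcp_to_grasp if not callable(tcp_to_grasp) else tcp_to_grasp())
for n in("side","top"):
    im,P=cloud(n); np.savez("%s0.npz"%n,im=im,P=P); cv2.imwrite("pics/%s0.png"%n,im[...,::-1]); print(calibration(n))
E
```

```text
{'time': 0.0, 'qpos': array([ 1.04503092e+00,  3.42691042e-01,  1.52502602e+00, -2.05822310e-05,
        1.27541464e+00, -1.46010272e-01]), 'qvel': array([-0.00116767, -0.00059193,  0.00035129, -0.00064763, -0.0001033 ,
        0.00068338]), 'joint_efforts': array([ 1.00502239e-03, -4.31234658e+01, -2.44226503e+01,  7.18686660e-02,
        5.58083807e-02, -1.23327836e-04]), 'tool_pos': array([0.19439212, 0.48723522, 0.22605827]), 'tool_rot': array([-3.14006711e+00, -2.04447806e-04,  2.76184337e+00]), 'contact_force': array([0.23469137, 0.90447317, 0.11302144]), 'torque': array([ 0.00339088,  0.0295213 , -0.02744253]), 'grip_force': 0.0, 'opening': 0.09164865481879844}
0.0188
{'intrinsics': array([[409.2881776 ,   0.        , 321.59605876],
       [  0.        , 409.2881776 , 203.42599262],
       [  0.        ,   0.        ,   1.        ]]), 'world_to_cam': array([[ 0.98918374, -0.14559835,  0.01779457, -0.42558003],
       [ 0.10139431,  0.7663899 ,  0.63432303, -0.15691721],
       [-0.10599397, -0.62565776,  0.77286327, -1.13454582],
       [ 0.        ,  0.        ,  0.        ,  1.        ]])}
{'intrinsics': array([[367.19345866,   0.        , 319.5010109 ],
       [  0.        , 367.19345866, 195.46351777],
       [  0.        ,   0.        ,   1.        ]]), 'world_to_cam': array([[ 2.76314021e-02, -9.99600965e-01,  5.86661075e-03,
         3.35954099e-02],
       [ 9.76685483e-01,  2.82469271e-02,  2.12808781e-01,
        -4.68448203e-01],
       [-2.12889577e-01, -1.50371448e-04,  9.77076254e-01,
        -1.06509270e+00],
       [ 0.00000000e+00,  0.00000000e+00,  0.00000000e+00,
         1.00000000e+00]])}
```

View pics/side0.png

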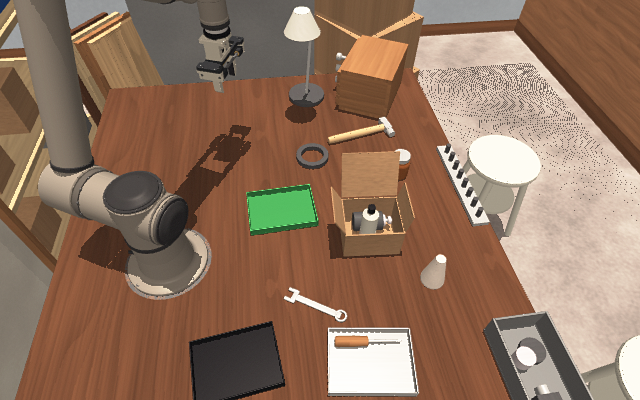

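View pics/top0.png

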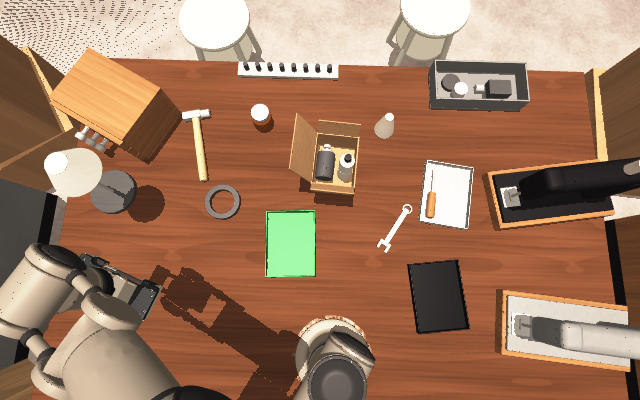

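Side view: the bottle is at (371,218), white with a black cap and standing in the carton. Possible look-alikes are the cone (435,272) and the cups in the grey box (525,355). The steel tray with the screwdriver is at (372,362) in the side view and (446,195) in the top view. The black tray (237,362) and green tray (282,208) are decoys. Next I'll measure and make a close crop.

Run:
```python
from h import *
im0,P0=[np.load("side0.npz")[k] for k in("im","P")]; im1,P1=[np.load("top0.npz")[k] for k in("im","P")]
a=cv2.resize(im0[140:265,320:450],None,fx=3,fy=3,interpolation=2); b=cv2.resize(im1[105:215,280:400],None,fx=3.4,fy=3.4,interpolation=2)
h=max(a.shape[0],b.shape[0]); pad=lambda m:cv2.copyMakeBorder(m,0,h-m.shape[0],0,0,0)
cv2.imwrite("pics/crop.png",np.hstack([pad(a),pad(b)])[...,::-1])
f=lambda P,u,v:np.round(P[v,u],3)
def mask(P,b): 
    x,y,z=P[...,0],P[...,1],P[...,2]
    with np.errstate(all='ignore'): return (x>b[0])&(x<b[1])&(y>b[2])&(y<b[3])&(z>b[4])&(z<b[5])
def reg(P,u0,u1,v0,v1): return P[v0:v1,u0:u1].reshape(-1,3)
# tray rects: from top & side via z 0.002..0.03
for n,P,bx in(("top",P1,(405,490,150,240)),("side",P0,(315,430,318,400))):
    Q=reg(P,*bx); Q=Q[np.isfinite(Q[:,0])]
    R=Q[(Q[:,2]>0.018)&(Q[:,2]<0.027)]; 
    r=cv2.minAreaRect((R[:,:2]*1000).astype(np.float32)); print(n,"tray rim",len(R),r, "floor z",np.median(Q[(Q[:,2]>-.01)&(Q[:,2]<.012),2]))
# bottle/carton
for n,P,bx in(("top",P1,(280,370,105,215)),("side",P0,(325,420,145,262))):
    Q=reg(P,*bx); Q=Q[np.isfinite(Q[:,0])]
    R=Q[(Q[:,2]>0.09)&(Q[:,2]<0.105)]; print(n,"rim",len(R),cv2.minAreaRect((R[:,:2]*1000).astype(np.float32)))
    print("hist z",np.histogram(Q[:,2],bins=np.arange(-.01,.3,.02))[0])
for p in [(346,158),(347,160),(347,170),(348,175)]: print("top",p,f(P1,*p),im1[p[1],p[0]])
for p in [(371,208),(371,212),(371,225),(365,222)]: print("side",p,f(P0,*p),im0[p[1],p[0]])
```

```text
top tray rim 474 ((487.7831115722656, -379.1533203125), (209.7138671875, 201.2474365234375), 81.44216918945312) floor z 0.00043636785203382544
side tray rim 742 ((493.4585876464844, -350.4407653808594), (150.3280029296875, 199.7791290283203), 81.6114501953125) floor z 0.0026378288050529775
top rim 328 ((567.4395751953125, 4.47064208984375), (129.93817138671875, 162.9192352294922), 85.29067993164062)
hist z [6005  244  275  558  169  418  480  499  522  245  233  217    0    0
    0]
side rim 579 ((589.516845703125, 83.9490737915039), (320.8130798339844, 178.45828247070312), 75.10474395751953)
hist z [4371  449  561  726  712  738  726  782  740  482  443  340    0    0
    0]
top (346, 158) [ 0.547 -0.023  0.177] [95 85 80]
top (347, 160) [ 0.543 -0.026  0.173] [39 35 35]
top (347, 170) [ 0.531 -0.031  0.116] [146 135 116]
top (348, 175) [ 0.531 -0.038  0.061] [152 131 114]
side (371, 208) [ 0.549 -0.029  0.177] [53 48 48]
side (371, 212) [ 0.548 -0.038  0.171] [20 19 20]
side (371, 225) [ 0.55  -0.049  0.13 ] [154 146 129]
side (365, 222) [ 0.535 -0.043  0.139] [145 138 122]
```

View pics/crop.png

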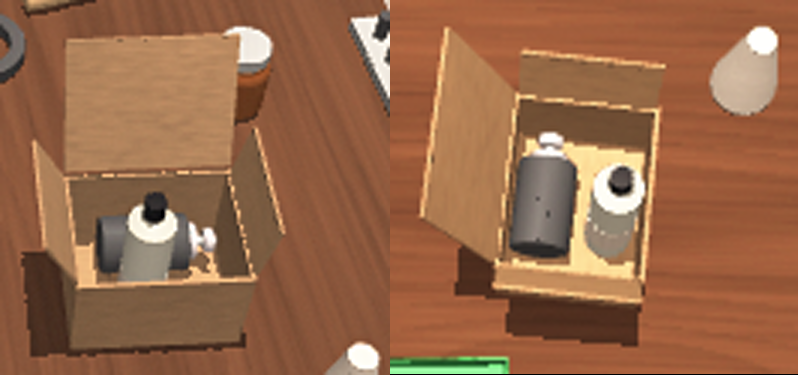

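The crop confirms the bottle: a white body with a black cap, beside the motor. All three flaps stand open, and the jar is behind the lid. Now the bottle axis fit, flap angles and obstacle positions.

Run:
```python
from h import *
from scipy.optimize import least_squares
D={n:np.load(n+"0.npz") for n in("side","top")}
c=np.array([.5674,.0045]); a=np.radians(-4.71); R=np.array([[np.cos(a),-np.sin(a)],[np.sin(a),np.cos(a)]])
for n in D:
    P=D[n]["P"].reshape(-1,3); im=D[n]["im"].reshape(-1,3).astype(int); ok=np.isfinite(P[:,0]); P=P[ok]; im=im[ok]
    L=np.c_[(P[:,:2]-c)@R,P[:,2]]
    x,y,z=L.T
    m=(abs(x)<.06)&(y<.0)&(y>-.062)&(z>.105)&(z<.142)
    q=L[m]; s=least_squares(lambda p:np.hypot(q[:,0]-p[0],q[:,1]-p[1])-.022,[q[:,0].mean(),q[:,1].mean()],loss="soft_l1",f_scale=.002).x
    print(n,"bottle own",s.round(4),"world",(R@s+c).round(4),m.sum(),"zmax",z[(abs(x)<.06)&(y<0)&(y>-.062)&(z<.25)].max().round(4))
    for nm,m in(("near",(x<-.076)&(x>-.15)&(abs(y)<.055)&(z>.11)),("far",(x>.076)&(x<.15)&(abs(y)<.055)&(z>.11))):
        q=L[m]
        if len(q): d=np.abs(q[:,0])-.08; print(" ",nm,len(q),np.degrees(np.median(np.arctan2(q[:,2]-.1015,-d))).round(1),"zmax",q[:,2].max().round(3),"xext",np.abs(q[:,0]).max().round(3))
    q=L[(abs(x)<.07)&(y>.063)&(y<.2)&(z>.125)&(z<.26)]
    print("  lid",len(q),np.degrees(np.median(np.arctan2(q[:,2]-.1055,-(q[:,1]-.065)))).round(1),q[:,2].max(),q[:,1].max())
    q=L[(abs(x)<.09)&(abs(y)<.068)&(z>.09)&(z<.104)]; print("  carton own ext",q.min(0).round(3),q.max(0).round(3),"rim z")
P=D["top"]["P"]; 
for nm,u,v in(("jar",260,110),("cone",389,117),("hammerhead",197,115)): print(nm,P[v,u].round(3))
S=D["side"]["P"]; print("jar side",S[154,402].round(3),"cone side",S[257,440].round(3))
print("tray floor",S[370,372].round(4),P[200,455].round(4),"screwdriver",S[342,350].round(3),S[341,395].round(3))
```

```text
side bottle own [-0.0134 -0.032 ] world [ 0.5515 -0.0263] 143 zmax 0.1833
  near 278 115.9 zmax 0.159 xext 0.111
  far 367 100.2 zmax 0.166 xext 0.094
  lid 1886 113.8 0.22776357117471735 0.12280206140692346
  carton own ext [-0.08  -0.066  0.09 ] [0.08  0.068 0.104] rim z
top bottle own [-0.0135 -0.0335] world [ 0.5512 -0.0278] 54 zmax 0.1812
  near 229 116.8 zmax 0.159 xext 0.111
  far 433 100.0 zmax 0.166 xext 0.096
  lid 965 113.2 0.22632573136812906 0.11963249746821299
  carton own ext [-0.08  -0.065  0.09 ] [0.082 0.065 0.104] rim z
jar [0.727 0.239 0.082]
cone [ 0.705 -0.157  0.104]
hammerhead [0.728 0.452 0.029]
jar side [0.723 0.244 0.084] cone side [ 0.708 -0.152  0.105]
tray floor [ 0.4939 -0.3704  0.0061] [ 0.475  -0.3821  0.0045] screwdriver [ 0.452 -0.307  0.03 ] [ 0.562 -0.315  0.016]
```

Request:
send_rows(targets=[[0.65,0.024,-0.034,0.015,-0.085],[0.65,0.024,-0.034,0.015,-0.085],[0.65,0.024,-0.034,0.015,-0.085],[0.65,0.024,-0.034,0.015,-0.085],[0.65,0.024,-0.034,0.015,-0.085]], grip_force=15)

```text
time: 0.6
tool_pos: [0.3151, 0.3161, 0.3021]
tool_rot: [-3.141, -0.0, 2.334]
contact_force: [0.5, 1.0, -0.2]
opening: 0.0606
grip_force: 0.0
```

Request:
send_rows(targets=[[0.65,0.024,-0.034,0,-0.085],[0.65,0.024,-0.034,0,-0.085],[0.65,0.024,-0.034,0,-0.085],[0.65,0.024,-0.034,0,-0.085],[0.65,0.024,-0.034,0,-0.085]])

```text
time: 1.1
tool_pos: [0.4351, 0.146, 0.3016]
tool_rot: [-3.141, -0.0, 1.908]
contact_force: [-0.2, 0.9, -0.6]
opening: 0.0597
grip_force: 0.0
```

Request:
send_rows(targets=[[0.65,0.024,-0.034,0,-0.085],[0.65,0.024,-0.034,0,-0.085],[0.65,0.024,-0.034,0,-0.085],[0.65,0.024,-0.034,0,-0.085],[0.65,0.021,-0.038,0,-0.083]])

```text
time: 1.6
tool_pos: [0.5523, -0.0277, 0.3012]
tool_rot: [-3.141, -0.0, 1.486]
contact_force: [0.1, 0.7, 0.5]
opening: 0.0597
grip_force: 0.0
```

Request:
send_rows(targets=[[0.65,0,0,-0.02,0],[0.65,0,0,0,0],[0.65,0,0,0,0]])

```text
time: 1.9
tool_pos: [0.5512, -0.026, 0.2815]
tool_rot: [-3.14, -0.0, 1.489]
contact_force: [-0.3, 0.2, 0.7]
opening: 0.06
grip_force: 0.0
```

Request:
send_rows(targets=[[0.65,0,-0.001,-0.04,0],[0.65,0,0,-0.04,0],[0.65,0,0,-0.04,0],[0.65,0,0,-0.025,0],[0.65,0,0,0,0]])

```text
time: 2.4
tool_pos: [0.5496, -0.026, 0.1345]
tool_rot: [-3.136, -0.001, 1.491]
contact_force: [0.4, 0.0, -0.3]
opening: 0.0596
grip_force: 0.0
```

Request:
send_rows(targets=[[0.65,0,0,-0.017,0],[0.65,0,0,0,0],[0.3,0,0,0,0],[0.3,0,0,0,0],[0.3,0,0,0,0]], grip_force=15)

```text
time: 2.9
tool_pos: [0.5522, -0.0274, 0.1213]
tool_rot: [3.14, 0.0, 1.489]
contact_force: [-1.8, 0.3, 5.3]
opening: 0.0436
grip_force: 15.0
```

Request:
send_rows(targets=[[0.3,0,0,0,0],[0.3,0,0,0,0],[0.3,0,0,0.01,0],[0.3,0,0,0.01,0],[0.3,0,0,0,0]])

```text
time: 3.4
tool_pos: [0.5527, -0.0276, 0.1416]
tool_rot: [3.138, 0.0, 1.489]
contact_force: [0.5, 0.3, -2.4]
opening: 0.0437
grip_force: 15.0
```

Request:
send_rows(targets=[[0.3,0,0,0.02,0],[0.3,0,0,0.03,0],[0.3,0,0,0.03,0],[0.3,0,0,0.03,0],[0.3,0,0,0.02,0]])

```text
time: 3.9
tool_pos: [0.552, -0.0274, 0.272]
tool_rot: [3.139, 0.0, 1.489]
contact_force: [0.6, -0.3, -2.0]
opening: 0.0434
grip_force: 15.0
```

Request:
send_rows(targets=[[0.3,-0.004,-0.023,0,0],[0.3,-0.006,-0.035,0,0],[0.3,-0.006,-0.035,0,0],[0.3,-0.006,-0.035,0,0],[0.3,-0.006,-0.035,0,0]])

```text
time: 4.4
tool_pos: [0.5231, -0.1916, 0.2697]
tool_rot: [-3.142, -0.0, 1.489]
contact_force: [1.7, 0.5, -2.1]
opening: 0.0434
grip_force: 15.0
```

Request:
send_rows(targets=[[0.3,-0.006,-0.035,0,0],[0.3,-0.006,-0.035,0,0],[0.3,-0.006,-0.035,0,0],[0.3,-0.006,-0.035,0,0],[0.3,-0.006,-0.03,0,0]])

```text
time: 4.9
tool_pos: [0.493, -0.3621, 0.2694]
tool_rot: [-3.141, -0.0, 1.488]
contact_force: [0.9, 0.9, -2.0]
opening: 0.0439
grip_force: 15.0
```

Request:
send_rows(targets=[[0.3,-0.005,-0.02,-0.02,0],[0.3,0,0,-0.04,0],[0.3,0,0,-0.03,0],[0.3,0,0,0,0],[0.3,0,0,0,0]])

```text
time: 5.4
tool_pos: [0.4888, -0.3805, 0.1802]
tool_rot: [-3.141, -0.0, 1.489]
contact_force: [1.1, -0.3, -1.6]
opening: 0.0439
grip_force: 15.0
```

Perfectly on target; lower until contact at about 0.120.

Request:
send_rows(targets=[[0.3,0,0,-0.03,0],[0.3,0,0,-0.02,0],[0.3,0,0,-0.006,0],[0.3,0,0,0,0],[0.3,0,0,0,0]])

```text
time: 5.9
tool_pos: [0.4896, -0.3812, 0.1259]
tool_rot: [3.139, 0.002, 1.489]
contact_force: [0.6, 0.6, -3.0]
opening: 0.0436
grip_force: 15.0
```

Request:
send_rows(targets=[[0.3,0,0,-0.002,0],[0.3,0,0,-0.001,0],[0.3,0,0,-0.001,0],[0.3,0,0,0,0]])

```text
time: 6.3
tool_pos: [0.4888, -0.3806, 0.1204]
tool_rot: [3.141, 0.001, 1.489]
contact_force: [-0.7, 0.2, 0.9]
opening: 0.0439
grip_force: 15.0
```

Request:
send_rows(targets=[[0.3,0,0,-0.001,0],[0.3,0,0,0,0],[0.3,0,0,0,0]])

```text
time: 6.6
tool_pos: [0.4889, -0.3809, 0.1203]
tool_rot: [3.14, 0.002, 1.489]
contact_force: [-1.8, 1.2, 7.8]
opening: 0.0438
grip_force: 15.0
```

Request:
send_rows(targets=[[0.6,0,0,0,0],[0.65,0,0,0,0],[0.65,0,0,0,0],[0.65,0,0,0,0],[0.65,0,0,0,0]])

```text
time: 7.1
tool_pos: [0.4886, -0.3803, 0.1185]
tool_rot: [-3.141, -0.0, 1.489]
contact_force: [-0.8, -0.4, 0.5]
opening: 0.0597
grip_force: 0.0
```

Request:
send_rows(targets=[[0.65,0,0,0.01,0],[0.65,0,0,0.03,0],[0.65,0,0,0.04,0],[0.65,0,0,0.04,0],[0.65,0,0,0.03,0]])

```text
time: 7.6
tool_pos: [0.4889, -0.3806, 0.2725]
tool_rot: [3.139, 0.002, 1.489]
contact_force: [0.9, 0.5, 0.5]
opening: 0.0599
grip_force: 0.0
```

Run:
```python
from h import *
im,P=cloud("side"); cv2.imwrite("pics/s1.png",cv2.resize(im[150:400,220:480],None,fx=2.3,fy=2.3)[...,::-1])
q=P.reshape(-1,3); q=q[np.isfinite(q[:,0])]
for lo,hi in((.03,.07),(.07,.11),(.11,.14),(.16,.2)):
    m=q[(np.hypot(q[:,0]-.489,q[:,1]+.38)<.04)&(q[:,2]>lo)&(q[:,2]<hi)]; print(m.mean(0).round(4),m.max(0).round(4),len(m))
```

```text
[ 0.4787 -0.3939  0.0508] [ 0.5036 -0.3717  0.0699] 113
[ 0.4791 -0.3935  0.0898] [ 0.506  -0.3687  0.1099] 136
[ 0.4791 -0.3934  0.1246] [ 0.5055 -0.3694  0.1395] 105
[ 0.4867 -0.3809  0.176 ] [ 0.4976 -0.3693  0.1822] 107
```

View pics/s1.png

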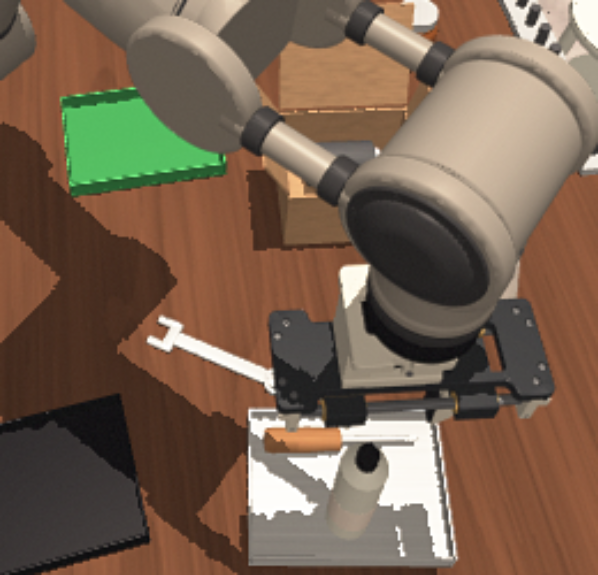

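Picture: the bottle stands upright on the tray floor at (358,490) in the crop, with the screwdriver undisturbed at (335,440). Next is the near flap.

Request:
send_rows(targets=[[0,-0.006,0.03,0,0],[0,-0.008,0.04,0,0],[0,-0.008,0.04,0,0],[0,-0.008,0.04,0,0],[0,-0.008,0.04,0,0]])

```text
time: 8.15
tool_pos: [0.45, -0.1889, 0.2693]
tool_rot: [3.141, 0.0, 1.488]
contact_force: [0.3, 0.0, 0.2]
opening: 0.0241
grip_force: 0.0
```

Request:
send_rows(targets=[[0,-0.008,0.04,0,0],[0,-0.008,0.04,0,0],[0,-0.008,0.04,0,0],[0,-0.008,0.04,0,0],[0,-0.008,0.038,0,0]])

```text
time: 8.65
tool_pos: [0.41, 0.0092, 0.2694]
tool_rot: [3.14, -0.0, 1.489]
contact_force: [-0.0, 0.3, -0.7]
opening: 0.0003
grip_force: 0.0
```

Request:
send_rows(targets=[[0,-0.003,0.01,-0.03,0],[0,0,0,-0.04,0],[0,0,0,-0.04,0],[0,0,0,-0.026,0],[0,0,0,0,0]])

```text
time: 9.15
tool_pos: [0.4055, 0.018, 0.1306]
tool_rot: [-3.136, -0.0, 1.489]
contact_force: [-0.0, -0.2, -0.8]
opening: 0.0004
grip_force: 0.0
```

Request:
send_rows(targets=[[0,0.015,-0.001,0,0],[0,0.015,-0.001,0,0],[0,0.015,-0.001,0,0],[0,0,0,0,0]])

```text
time: 9.55
tool_pos: [0.4551, 0.0142, 0.1346]
tool_rot: [3.137, 0.0, 1.489]
contact_force: [0.2, 0.8, -0.5]
opening: 0.0003
grip_force: 0.0
```

Request:
send_rows(targets=[[0,0.01,-0.001,0,0],[0,0.01,-0.001,0,0],[0,0.01,-0.001,0,0]])

```text
time: 9.85
tool_pos: [0.4832, 0.0116, 0.1332]
tool_rot: [3.141, -0.0, 1.489]
contact_force: [-0.8, -0.0, -1.1]
opening: 0.0006
grip_force: 0.3
```

Request:
send_rows(targets=[[0,0.01,-0.001,0,0],[0,0.01,-0.001,0,0],[0,0.006,0,0,0]])

```text
time: 10.15
tool_pos: [0.5097, 0.0094, 0.1326]
tool_rot: [3.141, 0.0, 1.489]
contact_force: [0.3, 0.3, -1.0]
opening: 0.0008
grip_force: 0.2
```

Request:
send_rows(targets=[[0,0.006,0,-0.007,0],[0,0.005,-0.001,-0.007,0],[0,0.004,0,-0.006,0]])

```text
time: 10.45
tool_pos: [0.5236, 0.0086, 0.1118]
tool_rot: [-3.141, 0.0, 1.489]
contact_force: [-0.3, 0.0, 0.6]
opening: 0.0003
grip_force: 0.2
```

Request:
send_rows(targets=[[0,0,0,-0.004,0],[0,0,0,-0.002,0],[0,0,0,0,0]])

```text
time: 10.75
tool_pos: [0.5232, 0.0087, 0.1064]
tool_rot: [-3.141, -0.0, 1.489]
contact_force: [0.3, 0.2, 0.0]
opening: 0.0003
grip_force: 0.0
```

Request:
send_rows(targets=[[0,0,0,-0.001,0],[0,0,0,-0.001,0],[0,0,0,0,0]])

```text
time: 11.05
tool_pos: [0.5236, 0.0086, 0.1048]
tool_rot: [3.141, 0.0, 1.489]
contact_force: [0.3, 0.8, 0.2]
opening: 0.0009
grip_force: 0.0
```

Request:
send_rows(targets=[[0,0,0,-0.001,0],[0,0,0,0,0],[0,0,0,0.03,0],[0,0,0,0.04,0],[0,0,0,0.04,0]])

```text
time: 11.55
tool_pos: [0.5231, 0.0086, 0.2147]
tool_rot: [-3.14, -0.0, 1.489]
contact_force: [1.4, 0.8, 0.2]
opening: 0.0008
grip_force: 0.0
```

```bash
cat >> h.py <<'E'
c0=np.array([.5674,.0045]); a0=np.radians(-4.71); R0=np.array([[np.cos(a0),-np.sin(a0)],[np.sin(a0),np.cos(a0)]])
def own(P): 
    q=P.reshape(-1,3); q=q[np.isfinite(q[:,0])]; return np.c_[(q[:,:2]-c0)@R0,q[:,2]]
def flaps(P):
    L=own(P); x,y,z=L.T
    for s,n in((-1,"near"),(1,"far")):
        q=L[(abs(y)<.058)&(s*x>.025)&(s*x<.14)&(z>.095)&(z<.17)]; d=.08-s*q[:,0]
        k=np.hypot(d,q[:,2]-.1015); q=q[(k>.03)&(k<.064)]; d=.08-s*q[:,0]
        t=np.degrees(np.arctan2(q[:,2]-.1015,d)); print(n,len(q),np.percentile(t,[10,50,90]).round(1) if len(q) else "")
E
python3 - <<'E'
from h import *
for n in("side","top"):
    im,P=cloud(n); print(n); flaps(P); cv2.imwrite("pics/%s2.png"%n,im[...,::-1])
a=cv2.imread("pics/side2.png")[130:280,300:460];b=cv2.imread("pics/top2.png")[100:250,250:410]
cv2.imwrite("pics/c2.png",cv2.resize(np.hstack([a,b]),None,fx=2.4,fy=2.4))
E
```

```text
side
near 314 [-0.1  2.8  5.9]
far 251 [ 98.9 100.4 102.1]
top
near 0 
far 0
```

View pics/c2.png

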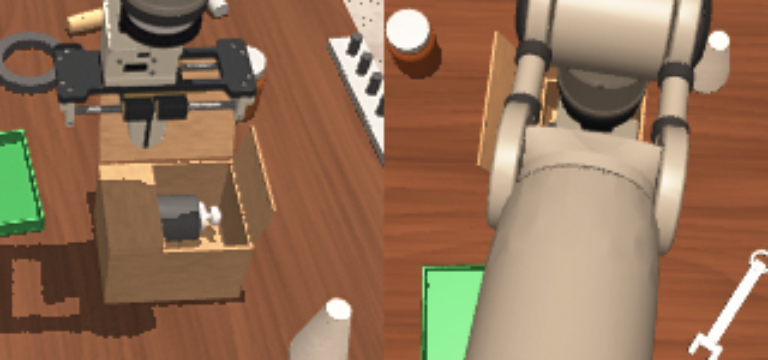

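Picture: the near flap lies flat at (130,235) and the far flap is still upright at (255,170). I'll go over and behind the far flap.

Request:
send_rows(targets=[[0,0.03,-0.003,0.005,0],[0,0.04,-0.003,0,0],[0,0.04,-0.003,0,0],[0,0.04,-0.003,0,0],[0,0.033,-0.003,0,0]])

```text
time: 12.15
tool_pos: [0.7081, -0.0065, 0.2176]
tool_rot: [-3.141, -0.0, 1.489]
contact_force: [-0.2, 1.0, 0.6]
opening: 0.0003
grip_force: 0.0
```

Request:
send_rows(targets=[[0,0,0,0,0],[0,0,0,-0.03,0],[0,0,0,-0.03,0],[0,0,0,-0.026,0],[0,0,0,0,0]])

```text
time: 12.65
tool_pos: [0.7033, -0.006, 0.1279]
tool_rot: [-3.132, -0.0, 1.489]
contact_force: [-0.1, 0.1, -0.3]
opening: 0.0004
grip_force: 0.0
```

Request:
send_rows(targets=[[0,-0.01,0.001,0,0],[0,-0.01,0.001,0,0],[0,-0.01,0.001,0,0]])

```text
time: 12.95
tool_pos: [0.6764, -0.0033, 0.1345]
tool_rot: [3.14, 0.0, 1.489]
contact_force: [-0.1, -0.6, -0.1]
opening: 0.0003
grip_force: 0.3
```

Request:
send_rows(targets=[[0,-0.01,0.001,0,0],[0,-0.01,0.001,0,0],[0,-0.01,0.001,0,0]])

```text
time: 13.25
tool_pos: [0.6466, -0.0003, 0.1348]
tool_rot: [3.139, 0.0, 1.489]
contact_force: [1.0, -0.7, 1.1]
opening: 0.0008
grip_force: 0.3
```

Request:
send_rows(targets=[[0,-0.01,0.001,0,0],[0,-0.01,0.001,0,0],[0,-0.005,0,-0.007,0],[0,-0.005,0,-0.007,0],[0,-0.005,0.001,-0.007,0]])

```text
time: 13.75
tool_pos: [0.6116, 0.0025, 0.1116]
tool_rot: [3.141, 0.0, 1.489]
contact_force: [0.7, -0.8, 0.2]
opening: 0.0004
grip_force: 0.3
```

Request:
send_rows(targets=[[0,0,0,-0.004,0],[0,0,0,-0.003,0],[0,0,0,-0.001,0],[0,0,0,-0.001,0],[0,0,0,0,0]])

```text
time: 14.25
tool_pos: [0.6114, 0.0027, 0.1032]
tool_rot: [-3.141, 0.0, 1.489]
contact_force: [-3.8, 0.6, 4.5]
opening: 0.0004
grip_force: 2.2
```

Request:
send_rows(targets=[[0,0,0,0.03,0],[0,0,0,0.04,0],[0,0,0,0.045,0],[0,0,0,0.045,0],[0,-0.005,0.01,0,0]])

```text
time: 14.75
tool_pos: [0.6099, 0.0116, 0.27]
tool_rot: [3.128, 0.001, 1.487]
contact_force: [-0.1, 0.9, 0.6]
opening: 0.0004
grip_force: 0.0
```

Request:
send_rows(targets=[[0,-0.006,0.04,0,0],[0,-0.007,0.04,0,0],[0,-0.006,0.04,0,0],[0,-0.006,0.037,0,0],[0,0,0,0,0]])

```text
time: 15.25
tool_pos: [0.5806, 0.1742, 0.2623]
tool_rot: [-3.141, -0.002, 1.494]
contact_force: [-0.6, -0.4, -0.9]
opening: 0.0006
grip_force: 0.0
```

Run:
```python
from h import *
print(observe()["tool_pos"])
for n in("side","top"):
    im,P=cloud(n); print(n); flaps(P)
    L=own(P); q=L[(abs(L[:,0])<.075)&(L[:,1]>.066)&(L[:,1]<.13)&(L[:,2]>.13)&(L[:,2]<.23)]; print("lid",len(q),np.degrees(np.median(np.arctan2(q[:,2]-.1055,.065-q[:,1]))))
```

```text
[0.58055058 0.17417915 0.26232935]
side
near 314 [-0.1  2.8  5.8]
far 308 [-0.6  2.4  5.6]
lid 1929 113.85781154056426
top
near 325 [-1.5  1.9  5.7]
far 312 [-2.6  0.9  4.1]
lid 788 113.1049611433197
```

Both end flaps are flat and the lid is still at 113°. Now I'll descend behind the lid and push it over.

Request:
send_rows(targets=[[0,0,0,-0.03,0],[0,0,0,-0.03,0],[0,0,0,-0.012,0],[0,0,0,0,0],[0,-0.001,-0.02,0,0]])

```text
time: 15.85
tool_pos: [0.5813, 0.1505, 0.1916]
tool_rot: [3.14, -0.001, 1.49]
contact_force: [0.2, 0.0, 0.9]
opening: 0.0002
grip_force: 0.0
```

Request:
send_rows(targets=[[0,-0.001,-0.015,0,0],[0,-0.001,-0.015,0,0],[0,-0.001,-0.015,0,0],[0,-0.001,-0.015,0,0]])

```text
time: 16.25
tool_pos: [0.5767, 0.0883, 0.1913]
tool_rot: [3.141, -0.0, 1.488]
contact_force: [0.4, 0.9, 0.5]
opening: 0.0004
grip_force: 0.3
```

Request:
send_rows(targets=[[0,-0.001,-0.015,0,0],[0,-0.001,-0.015,0,0],[0,-0.001,-0.015,0,0],[0,-0.001,-0.015,0,0]])

```text
time: 16.65
tool_pos: [0.5725, 0.0284, 0.1907]
tool_rot: [-3.142, -0.0, 1.489]
contact_force: [0.8, 0.4, 0.6]
opening: 0.0005
grip_force: 0.2
```

Request:
send_rows(targets=[[0,-0.001,-0.015,0,0],[0,-0.001,-0.012,-0.008,0],[0,0,-0.008,-0.012,0],[0,0,-0.006,-0.015,0],[0,0,-0.006,-0.015,0]])

```text
time: 17.15
tool_pos: [0.5703, -0.018, 0.1393]
tool_rot: [-3.141, 0.0, 1.489]
contact_force: [0.1, 0.3, 0.6]
opening: 0.0005
grip_force: 0.2
```

Request:
send_rows(targets=[[0,0,-0.004,-0.012,0],[0,0,-0.004,-0.01,0],[0,0,0,-0.006,0],[0,0,0,-0.003,0],[0,0,0,0,0]])

```text
time: 17.65
tool_pos: [0.5706, -0.0251, 0.1095]
tool_rot: [-3.141, -0.0, 1.489]
contact_force: [-0.5, -0.2, 0.8]
opening: 0.0005
grip_force: 0.0
```

Request:
send_rows(targets=[[0,0,0,-0.001,0],[0,0,0,-0.001,0],[0,0,0,-0.001,0],[0,0,0,0,0]])

```text
time: 18.05
tool_pos: [0.571, -0.0253, 0.1072]
tool_rot: [3.14, -0.0, 1.489]
contact_force: [0.3, 0.9, 2.5]
opening: 0.0001
grip_force: 1.2
```

Request:
send_rows(targets=[[0,0,0,0.03,0],[0,0,0,0.04,0],[0,0,0,0.04,0],[0,0,0.04,0.04,0],[0,-0.01,0.045,0,0]])

```text
time: 18.55
tool_pos: [0.5636, 0.0543, 0.2575]
tool_rot: [3.131, -0.0, 1.485]
contact_force: [0.9, 0.5, 0.5]
opening: 0.0004
grip_force: 0.0
```

Request:
send_rows(targets=[[0,-0.02,0.045,0,0],[0,-0.02,0.045,0,0],[0,-0.02,0.045,0,0],[0,-0.02,0.045,0,0],[0,0,0,0,0]])

```text
time: 19.05
tool_pos: [0.4778, 0.2397, 0.2523]
tool_rot: [-3.141, -0.002, 1.495]
contact_force: [0.6, 0.1, -0.2]
opening: 0.0008
grip_force: 0.0
```

```bash
python3 - <<'E'
from h import *
for n in("side","top"):
    im,P=cloud(n); cv2.imwrite("pics/%s3.png"%n,im[...,::-1])
    L=own(P); q=L[(abs(L[:,0])<.07)&(L[:,1]>-.064)&(L[:,1]<.06)&(L[:,2]>.08)&(L[:,2]<.15)]
    A=np.c_[q[:,1],np.ones(len(q))]; print(n,len(q),"slope,z0",np.linalg.lstsq(A,q[:,2],rcond=None)[0],q[:,2].max())
    q=P.reshape(-1,3); q=q[np.isfinite(q[:,0])]; q=q[(np.hypot(q[:,0]-.489,q[:,1]+.38)<.04)&(q[:,2]>.16)]; print("bottle",q.mean(0),q.max(0))
E
python3 -c "
import cv2,numpy as np
a=cv2.imread('pics/side3.png');b=cv2.imread('pics/top3.png')
cv2.imwrite('pics/c3.png',np.hstack([a[120:400,230:490],b[80:360,240:500]]))"
```

```text
side 2003 slope,z0 [0.04325832 0.10637474] 0.11297697791747507
bottle [ 0.48662454 -0.38114403  0.17545958] [ 0.49721972 -0.37056371  0.18282328]
top 1904 slope,z0 [0.00125958 0.1061997 ] 0.11251805924698277
bottle [ 0.48589135 -0.37773979  0.17440447] [ 0.49552321 -0.36982674  0.18037005]
```

View pics/c3.png

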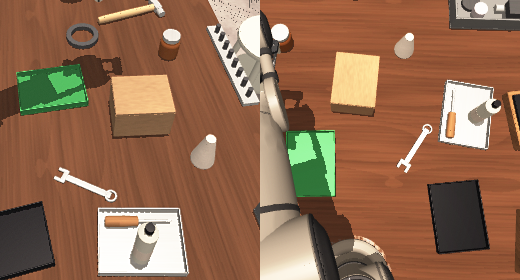

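The carton is closed flat at (140,100), the bottle stands upright in the steel tray at (147,250), everything else is in place, and the robot is clear.

```bash
python3 -c "
from cell import hand_in; print(hand_in())"
```

```text
the job is handed in; nothing more can be done
None
```

I handed the job in at about 19 s: the bottle stands upright and released in the steel tray, both end flaps were folded flat before the lid closed flat over them, and the last pictures show nothing else moved; no verdict came back.

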